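# Seat the plate of a spraying turntable on its drive pin and lock it

### The job

The plate of the spraying turntable has been put on the wrong way round and sits high on the drive pin. With the fingertips only, turn the plate by one of its arms or stick sockets until its notch stands over the pin, press it fully down onto its seat, then push the orange rim catch fully in over the plate's edge so the plate cannot come off. Do not lift the plate, and leave the jar, the dropper bottle, the side cutter and the model part where they are.

Things in the scene. Friction and masses are not known exactly. Their poses are not given: they have to be found in the camera images.
- turntable: low round spraying turntable, fixed to the desk: grey housing, on it a dark carrier disc of 172 mm diameter with its top 40 mm above the desk. Origin on the turning axis at desk height, z up. The drive pin stands on the carrier towards -x of this frame, the rim catch lies towards +y. Seated, the plate's top is 48 mm above the desk; riding on the pin, 56 mm.
- drive_pin (a point): tip of the round-nosed brass drive pin, 8 mm thick, 67 mm from the turning axis, its tip 50 mm above the desk; a red line on the carrier lies outside it. While the plate rides on the pin it is mostly hidden under the plate's rim.
- plate (a joint): angle (rad) of the aluminium plate, 140 mm across, 6 mm thick: 0 (or any full turn) when its notch stands over the pin, growing anticlockwise seen from above. It turns endlessly either way against about 0.06 N m of friction and stays where it is left.
- notch (a point): the point of the plate's top surface, 67 mm from the turning axis, in the middle of the notch (13 mm wide, 12 mm deep, open to the rim) that must come over the pin; a red line on the plate points to it. The round nose of the pin leads the notch in from about 3 mm off centre when the plate is pressed.
- hub_top (a point): top centre of the black knob in the middle of the plate, 33 mm across, 17 mm above the plate's top: the place to press the plate down. It is not fixed to the spindle and turns with the plate.
- socket_1 (a point): top centre of the brass stick socket opposite the notch: an upright tube 13 mm across with a 21 mm foot of 3 mm height, 22 mm high above the plate's top, 46 mm from the turning axis. A black radial arm, 9 mm wide and rising 14 mm above the plate's top, joins it to the knob in the middle. All are parts of the plate; pushed sideways, socket or arm turns the plate.
- socket_2 (a point): the same socket 120 degrees anticlockwise (seen from above) from socket_1.
- socket_3 (a point): the same socket 240 degrees anticlockwise (seen from above) from socket_1.
- plate_drop (a joint): how far (m) the plate has gone down: 0 riding on the pin, 0.008 on its seat, negative if lifted. It is a stiff push fit on the spindle: it does not fall by itself when the notch is over the pin but must be pressed with about 3 to 6 N, and stays down. Off the notch the pin stops it (it gives about 2 mm under 20 N and springs back).
- catch (a joint): travel (m) of the rim catch towards the turning axis: 0 open, 0.012 fully in, its steel tongue then 9 mm over the plate's rim. About 2 to 3 N moves it and it stays. While the plate rides high its edge stops the tongue after about 3 mm.
- catch_tab (a point): middle of the outer face (the face away from the axis) of the catch's upright orange tab: 22 mm wide, 8 mm thick, from 53 to 77 mm above the desk; this point is 66 mm above the desk and 101.5 mm from the turning axis when open. Push it straight towards the turning axis (-y of the turntable's frame). In front of the tab lie the guide's cheeks, up to 57 mm above the desk; below and outside it, up to 49 mm high, the catch's bed, which ends 110 mm from the axis.
- jar_white: loose small paint jar with a white lid, 36 mm across, 46 mm high; origin under its centre. Not to be moved.
- dropper_bottle: loose white dropper bottle with a red cap, 29 mm across, 88 mm high; origin under its centre. Not to be moved.
- side_cutter: loose side cutter with red handles, 126 x 47 mm, 12 mm high, lying flat; origin under its centre. Not to be moved.
- model_part_1: loose red plastic model part, 42 x 18 x 11 mm; origin under its centre. Not to be moved.

How it is judged (in metres and radians):
On the way, in this order (a step that is already met when the one before it is completed fails the run):
1. the plate is seated with its notch on the pin, the catch still open (value of joint plate_drop above 0.0068 m and horizontal distance between notch and drive_pin below 0.004 m and value of joint catch below 0.005 m), for 0.1 s.
2. the catch is pushed in over the rim (value of joint catch above 0.0105 m), for 0.1 s.
At the end, for the whole second after the job is handed in: The plate is down on its seat (within 1.2 mm of fully down) with the notch over the pin (within 4 mm), the catch is in over the rim (at least 10.5 of 12 mm), everything at rest, jar and dropper bottle upright (value of joint plate_drop above 0.0068 m and horizontal distance between notch and drive_pin below 0.004 m and value of joint catch above 0.0105 m and linear speed of plate below 0.005 m/s and angular speed of plate below 0.05 rad/s and angle between each of jar_white, dropper_bottle's own z axis and vertical below 0.1 rad); the robot touches nothing.
It fails at once if the plate is lifted off the pin by more than 4 mm (value of joint plate_drop below -0.004 m).
It fails at once if the jar is moved by more than 15 mm (distance of jar_white from where it was at the start of the episode above 0.015 m).
It fails at once if the dropper bottle is moved by more than 15 mm (distance of dropper_bottle from where it was at the start of the episode above 0.015 m).
It fails at once if the side cutter is moved by more than 15 mm (distance of side_cutter from where it was at the start of the episode above 0.015 m).
It fails at once if the model part is moved by more than 15 mm (distance of model_part_1 from where it was at the start of the episode above 0.015 m).
It also fails if it takes over 51 s, if anything falls off the work surface, if the arm or the gripper's body presses on something with over 40 N, if the wrist force passes 120 N, or if a joint passes its speed limit or range.

### The arm

A 7-joint arm with a two-finger parallel gripper is mounted at the origin on a cart in front of the work surface, level with it; the furniture and walls round the work are solid. World frame = base frame: x ahead of the robot, y to its left, z up, the work surface at z = 0. Lengths are in mm, angles in rad, forces in N, time in s.
With the tool pointing down it reaches from about 400 to 875 mm from the base axis. Payload 19.3 kg.
Tool frame: the origin (TCP) lies at the very end of the fingers, on their centre line; the grasp point (between the pads) lies 19 mm behind it (robot.grip_point_offset is the distance from the TCP to the grasp point, in mm); z points along the fingers, y is the line along which they close (so a half turn about z gives the same grasp; the last joint's range is limited). The gripper opens to 85 mm and grips with 20 to 120 N. Pads are 22 mm wide; open, the fingers measure 114 mm over their backs; the gripper's body (76 mm by 85 mm) begins 54 mm behind the grasp point. The pads swing forward as they close: fully open they stand 13 mm farther back than shut.
Start: joints at [1.214, 0.521, -0.036, 1.599, 0.021, 1.021, -0.113], TCP at [176.775, -599.471, 231.291] pointing down, gripper open.
Joint ranges: [-2.91, 2.91], [-0.3, 2.13], [-1.5, 1.42], [0.17, 2.43], [-1.26, 4.41], [0.16, 1.93], [-2.52, 2.52]. Speed limits (rad/s): [1.89, 1.89, 2.39, 2.39, 3.01, 3.01, 3.01].

### API

Orientations are given as a unit quaternion [w, x, y, z].
In Python, from plant import robot gives the robot as it stands.
- The arm moves only by the shell command python3 -m creep 'ROWS' [FORCE]. ROWS is JSON, a list of rows, each a list of 7 numbers: the closure in counts, from 0 (fully open) to 255 (shut), then the shift along the tool's x, y, z in m, then the turn, a rotation vector about the tool's x, y, z in degrees. In form: [[claw, x, y, z, ax, ay, az], ...]. A call has 1 to 12 rows; each row shifts and turns the commanded pose from where the row before left it, along the tool's axes as they then stand; what a row does not reach is not made up. A row lasts 1/8 s, in which the tool goes at most 62.5 mm and 10.7 degrees, less where a joint would pass 70% of its speed; a pose out of reach is approached as far as the arm can. A call is refused whole if a number of a shift passes 0.0625 or a number of a turn 10.7, either way. A call with a gripper value outside its range is refused whole. The fingers move at their own pace and stop on an object; FORCE is the grip in N (left out, the last holds). Time passes only in rows, so rows that do not move let the fingers close. It gives the time, the measured TCP pose, the force, the opening and the grip force at its end, in the units of the state.
- robot.state(): the state, without advancing time (a new reading comes with each control period).
- robot.get_image(name): name is "scene" or "top" or "wrist"; returns a dict with "color" (420x560x3 uint8, red, green, blue), "intrinsics" (3x3 intrinsics, pixels), "R" (3x3) and "t" (3): a world point X has camera coordinates R X + t. Camera axes: x right, y down, z forward; pixel columns grow to the right and rows downward; lengths in mm; the calibration is good to about 2 mm. A picture is of the moment at which its call begins. There is no depth.
- robot.sign_off(): hands the job in; it is judged then, once.
The state is a dict: "time_s": time; "q": joint angles; "joint_vel": joint speeds; "effort": joint torques, N m; "ee_pos": TCP position; "tool_rot": TCP orientation; "force": force on the tool from outside, world axes, zero at the start; "wrist_torque": the same for the moment, N m; "gripper_width": opening from 0.0 (shut) to 1.0 (fully open); "grip_force": force on a finger pad.
Only numpy, scipy, OpenCV 4.12 (cv2) and the standard library are available. Lean on these libraries where they do the work, as an engineer would, in place of code of your own. Each camera call takes 0.05 s, during which the arm holds its last target. There are 200 camera calls.

## Working session

There is one attempt and no reset: what is moved stays moved. The work goes in short steps, Python scripts to look and compute and a shell command to move; the robot and the scene stay as the last step left them, time stands still between calls to the robot, and variables do not carry over. Pictures are saved under pics/ and viewed, at most 10 in all, crops included, and the job is handed in when it is done.

```bash
mkdir -p pics; python3 - <<'E'
from plant import robot
import cv2,pickle,numpy as np
d={}
for n in ("scene","top"):
    im=robot.get_image(n); d[n]=im
    print(n,im["intrinsics"].tolist(),np.round(im["R"],4).tolist(),np.round(im["t"],1).tolist())
pickle.dump(d,open("im0.pkl","wb"))
cv2.imwrite("pics/top0.png",d["top"]["color"][:,:,::-1]); cv2.imwrite("pics/scene0.png",d["scene"]["color"][:,:,::-1])
s=robot.state();print(s["time_s"],s["ee_pos"],s["tool_rot"],s["force"])
E
```

```text
scene [[469.8349820308607, 0.0, 286.96080773988376], [0.0, 469.8349820308607, 214.9476682468035], [0.0, 0.0, 1.0]] [[-0.8567, -0.5155, 0.0197], [-0.3626, 0.5747, -0.7337], [0.3669, -0.6357, -0.6792]] [443.7, 193.1, 996.4]
top [[446.10029533775224, 0.0, 279.5254066732628], [0.0, 446.10029533775224, 212.87910853014498], [0.0, 0.0, 1.0]] [[0.0288, -0.9995, 0.0118], [-0.9885, -0.0303, -0.1479], [0.1482, -0.0074, -0.9889]] [75.7, 477.1, 966.9]
0.1 [ 176.7033749  -599.20785744  230.7924018 ] [-4.93345627e-04  9.89735480e-01  1.42910546e-01 -1.06749934e-04] [-0.71015607 -0.08267915 -0.44983063]
```

View pics/top0.png

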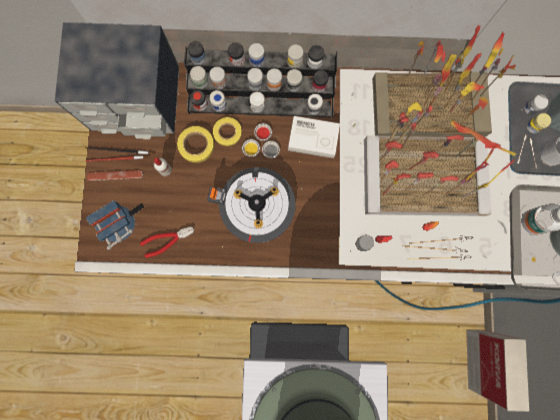

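View pics/scene0.png

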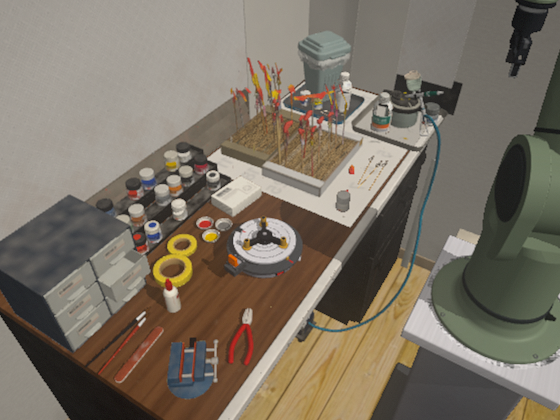

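The top view shows the turntable at about (257,203), the orange catch at about (216,195), the dropper bottle at (162,166), the cutter at (168,240), and the jar at (365,242). Next I enlarge both views of the turntable.

```bash
cat > h.py <<'E'
import numpy as np,pickle
def ray(im,uv,z):
    d=np.linalg.inv(im["intrinsics"])@np.array([uv[0],uv[1],1.]); R=np.array(im["R"]);t=np.array(im["t"])
    c=-R.T@t; d=R.T@d
    return c+d*(z-c[2])/d[2]
def proj(im,X):
    p=np.array(im["intrinsics"])@(np.array(im["R"])@np.array(X)+np.array(im["t"])); return p[:2]/p[2]
E
python3 - <<'E'
from h import *; import cv2
d=pickle.load(open("im0.pkl","rb"))
a=d["top"]["color"][155:255,200:300,::-1]; b=d["scene"]["color"][205:285,215:315,::-1]
a=cv2.resize(a,(400,400),interpolation=cv2.INTER_CUBIC);b=cv2.resize(b,(400,320),interpolation=cv2.INTER_CUBIC)
b=cv2.copyMakeBorder(b,0,80,0,0,cv2.BORDER_CONSTANT)
cv2.imwrite("pics/crop0.png",np.hstack([a,b]))
im=d["top"]; hsv=cv2.cvtColor(im["color"],cv2.COLOR_RGB2HSV)
roi=np.zeros(hsv.shape[:2],np.uint8); roi[155:255,200:300]=1
def blobs(lo,hi,z,amin):
    m=cv2.inRange(hsv,np.array(lo),np.array(hi))*roi
    n,_,s,c=cv2.connectedComponentsWithStats(m)
    for i in range(1,n):
        if s[i,4]>=amin: print(s[i,4],c[i].round(1),ray(im,c[i],z).round(1))
print("plate");blobs([0,0,170],[180,40,255],56,200)
print("brass");blobs([12,90,90],[30,255,255],75,8)
print("orange");blobs([3,150,120],[12,255,255],77,6)
print("red");blobs([0,120,70],[3,255,255],48,2)
E
```

```text
plate
2209 [256.6 205.2] [487.  140.8  56. ]
brass
2422 [227.3 217.4] [455.4 202.1  75. ]
191 [293.  163.4] [579.1  63.7  75. ]
92 [297.2 203.2] [490.9  52.5  75. ]
50 [274.3 191. ] [516.3 102.8  75. ]
45 [237.3 193.7] [507.8 182.8  75. ]
57 [258.  223.4] [444.4 135.6  75. ]
orange
53 [213.2 192.9] [507.7 234.6  77. ]
red
2 [255.  179.5] [546.6 147.   48. ]
10 [249.4 238.1] [414.7 154.4  48. ]
```

View pics/crop0.png

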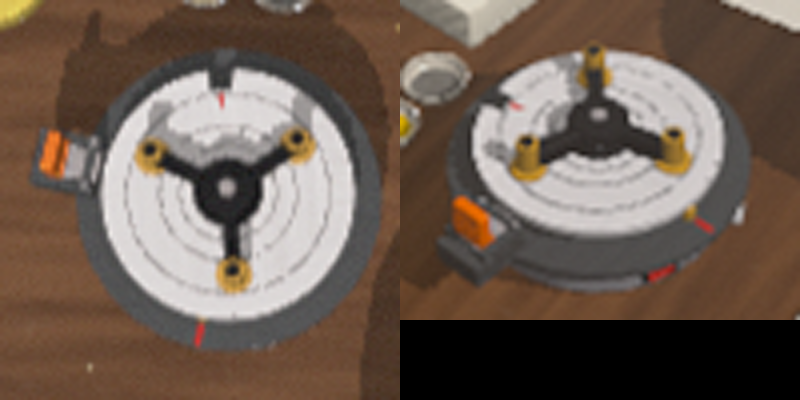

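The plate's notch stands at about +6° and the pin at about 169°, so the plate needs about 162° anticlockwise. The axis is near (488,140). I'll straddle socket_1 at about (444,136) and carry it round. First I move there through free space.

```bash
python3 -m creep '[[190,0.037,-0.035,-0.009,0,0,0],[190,0.037,-0.035,-0.009,0,0,0],[190,0.037,-0.035,-0.009,0,0,0],[190,0.037,-0.035,-0.009,0,0,0],[190,0.037,-0.035,-0.009,0,0,0],[190,0.037,-0.035,-0.009,0,0,0],[190,0.037,-0.035,-0.009,0,0,0],[190,0.037,-0.035,-0.009,0,0,0],[190,0.037,-0.035,0,0,0,0],[190,0,0,0,0,0,0]]'; python3 -c "
from plant import robot;s=robot.state();print(s['q'],s['tool_rot'],s['gripper_width'])"
```

```text
time_s: 1.35
ee_pos: [408.5, -200.1, 303.3]
tool_rot: [-0.0, 0.989, 0.146, 0.0]
force: [0.1, 0.2, 0.2]
gripper_width: 0.254
grip_force: 0.0
[ 0.55847407  0.17589755 -0.26725209  1.92130505  0.05234702  1.05091412
 -1.00959398] [-3.22528110e-04  9.89356467e-01  1.45511546e-01  2.57269827e-04] 0.25352033512307676
```

```bash
python3 -m creep '[[190,0.016,-0.039,0.007,0,0,0],[190,0.016,-0.039,0.014,0,0,0],[190,0.016,-0.039,0.014,0,0,0],[190,0.016,-0.039,0.014,0,0,0],[190,0.016,-0.039,0.014,0,0,0],[190,0.016,-0.039,0.014,0,0,0],[190,0.016,-0.039,0.014,0,0,0],[190,0.016,-0.039,0.014,0,0,10],[190,0,0,0,0,0,0]]'; python3 - <<'E'
from plant import robot
import cv2,pickle,numpy as np
from h import *
im=robot.get_image("wrist"); pickle.dump(im,open("w1.pkl","wb"))
cv2.imwrite("pics/w1.png",im["color"][:,:,::-1])
s=robot.state();print(s['q'],s['tool_rot'])
print(proj(im,[488,140.5,73]),proj(im,[444,136,78]))
E
```

```text
time_s: 2.48
ee_pos: [441.0, 133.2, 197.7]
tool_rot: [-0.0, 0.998, 0.059, -0.001]
force: [-0.2, -0.8, 0.1]
gripper_width: 0.253
grip_force: 0.0
[-0.05997048  0.33400794 -0.44038122  2.03490941  0.19303207  0.81322756
 -2.06335368] [ 9.50818576e-05  9.98201054e-01  5.99514696e-02 -6.84586558e-04]
[281.44158479 140.3862352 ] [280.62674149 194.35098917]
```

View pics/w1.png

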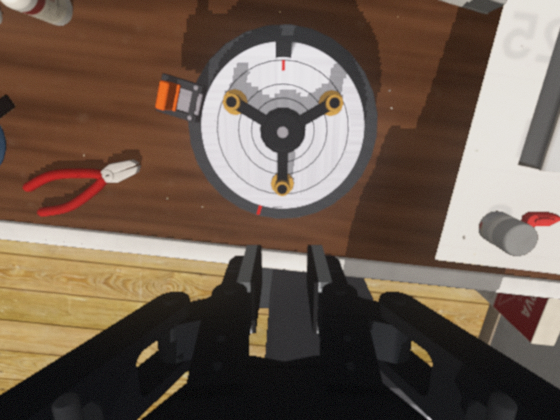

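The wrist view shows the hub at (282.5,131), socket_1 at (282,187), the others at (232,102) and (334,103), the notch line at (283,65), the pin line at (259,211) and the tab at (168,96). I'll cast rays from these and check them against the known sizes.

```bash
python3 - <<'E'
from h import *; import cv2
w=pickle.load(open("w1.pkl","rb")); t=pickle.load(open("im0.pkl","rb"))
hsv=cv2.cvtColor(w["color"],cv2.COLOR_RGB2HSV)
def blobs(im,roi,lo,hi,z,amin):
    hsv=cv2.cvtColor(im["color"],cv2.COLOR_RGB2HSV)
    m=cv2.inRange(hsv,np.array(lo),np.array(hi)); k=np.zeros_like(m); x0,y0,x1,y1=roi; k[y0:y1,x0:x1]=1
    n,_,s,c=cv2.connectedComponentsWithStats(m*k)
    for i in range(1,n):
        if s[i,4]>=amin: print(s[i,4],c[i].round(1),ray(im,c[i],z).round(1))
R=(150,20,385,222)
print("plate");blobs(w,R,[0,0,120],[180,40,255],56,900)
print("brass");blobs(w,(200,60,360,205),[12,90,70],[30,255,255],70,20)
print("red");blobs(w,R,[0,150,90],[4,255,255],48,4)
print("orange");blobs(w,R,[5,180,120],[14,255,255],70,20)
print("hub",ray(w,(282.5,131.5),73))
print("tops hub",ray(t["scene"],(215+599-0-400)/1 and (215+(599-400)/4,205+115/4),73), ray(t["top"],(200+227/4,155+187/4),73))
print("cams",[(-np.array(i["R"]).T@np.array(i["t"])).round() for i in (w,t["scene"],t["top"])])
E
```

```text
plate
17548 [282.3 125. ] [499.3 141.2  56. ]
brass
331 [233.9 100.8] [514.2 181.7  70. ]
331 [331.1 101.8] [522.6 104.7  70. ]
267 [281.9 184.2] [450.9 135.8  70. ]
red
9 [283.  65.] [547.5 146.3  48. ]
27 [258.7 209.9] [418.3 154.2  48. ]
orange
321 [162.   94.9] [511.8 238.7  70. ]
103 [175.2  97.4] [511.2 228.3  70. ]
hub [495.15082881 140.47547574  73.        ]
tops hub [492.51914274 140.32946226  73.        ] [491.7832497  140.10129374  73.        ]
cams [array([515., 142., 341.]), array([ 85., 751., 810.]), array([ 326.,   97., 1026.])]
```

```bash
python3 -m creep '[[190,0.006,-0.002,0.03,0,0,0],[190,0,0,0.04,0,0,0],[190,0,0,0.035,0,0,0],[190,0,0,0,0,0,0]]' && python3 -m creep '[[190,0,0,0.012,0,0,0],[190,0,0,0.014,0,0,0],[190,0,0,0.002,0,0,0],[190,0,0,0,0,0,0]]'
python3 - <<'E'
from plant import robot
import cv2,pickle
im=robot.get_image("wrist"); pickle.dump(im,open("w2.pkl","wb"))
cv2.imwrite("pics/w2.png",im["color"][:,:,::-1])
E
```

```text
time_s: 3.02
ee_pos: [446.3, 132.1, 92.5]
tool_rot: [0.001, 0.998, 0.059, -0.002]
force: [-0.5, 0.4, -0.2]
gripper_width: 0.254
grip_force: 0.0
time_s: 3.52
ee_pos: [447.3, 133.8, 65.9]
tool_rot: [-0.0, 0.998, 0.059, -0.0]
force: [-0.2, 0.1, 1.1]
gripper_width: 0.254
grip_force: 0.0
```

View pics/w2.png

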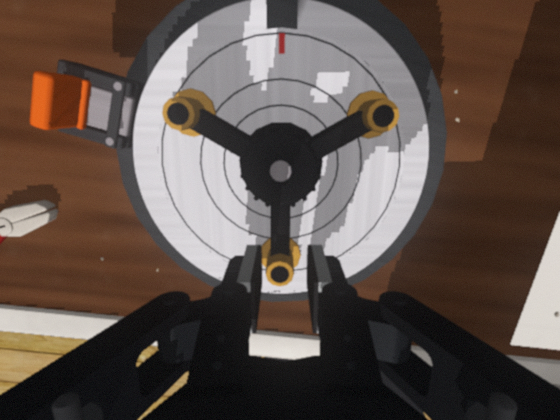

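The socket stands centred between the pads. Now I carry it anticlockwise.

```bash
python3 -m creep '[[190,0.0004,0.0064,0,0,0,-8],[190,0.0004,0.0064,0,0,0,-8],[190,0.0004,0.0064,0,0,0,-8],[190,0.0004,0.0064,0,0,0,-8],[190,0.0004,0.0064,0,0,0,-8],[190,0.0004,0.0064,0,0,0,-8],[190,0.0004,0.0064,0,0,0,-8],[190,0.0004,0.0064,0,0,0,-8],[190,0.0004,0.0064,0,0,0,-8],[190,0.0004,0.0064,0,0,0,-8],[190,0,0,0,0,0,0]]'
python3 - <<'E'
from plant import robot
import numpy as np
s=robot.state();q=s['tool_rot'];y=2*np.arctan2(q[2],q[1]);p=np.array(s['ee_pos'][:2]);print(np.degrees(y),p+46*np.array([np.cos(y),np.sin(y)]),np.round(s['q'],2),s['wrist_torque'])
E
```

```text
time_s: 4.95
ee_pos: [490.3, 92.7, 65.9]
tool_rot: [-0.0, 0.727, 0.686, 0.0]
force: [0.2, -0.2, -0.4]
gripper_width: 0.258
grip_force: 0.0
86.65276413392375 [492.98208895 138.62773145] [ 0.21  0.67 -0.7   2.03  0.69  0.69 -0.99] [ 0.02337777  0.03976973 -0.00688172]
```

```bash
python3 -m creep '[[190,0.0014,0.0064,0,0,0,-8],[190,0.0004,0.0064,0,0,0,-8],[190,0.0004,0.0064,0,0,0,-8],[190,0.0004,0.0064,0,0,0,-8],[190,0.0004,0.0064,0,0,0,-8],[190,0.0004,0.0064,0,0,0,-8],[190,0.0004,0.0064,0,0,0,-8],[190,0.0004,0.0064,0,0,0,-8],[190,0.0004,0.0064,0,0,0,-8],[190,0.0004,0.0064,0,0,0,-8],[190,0,0,0,0,0,0]]'
cat > meas.py <<'E'
from plant import robot
import sys,cv2
from h import *
n=sys.argv[1]; zp=float(sys.argv[2]) if len(sys.argv)>2 else 56
s=robot.state();q=s['tool_rot'];y=2*np.arctan2(q[2],q[1]);p=np.array(s['ee_pos']);print("yaw",np.degrees(y).round(1),p.round(1),np.round(s['q'],2),s['force'].round(1))
for cam in ("wrist","top"):
    im=robot.get_image(cam); pickle.dump(im,open(n+cam+".pkl","wb")); cv2.imwrite(f"pics/{n}{cam}.png",im["color"][:,:,::-1])
    hsv=cv2.cvtColor(im["color"],cv2.COLOR_RGB2HSV)
    for nm,lo,hi,z in (("red",[0,130,80],[4,255,255],zp),("orange",[5,180,120],[14,255,255],70),("brass",[14,90,70],[30,255,255],zp+14)):
        m=cv2.inRange(hsv,np.array(lo),np.array(hi)); k,_,st,c=cv2.connectedComponentsWithStats(m)
        for i in range(1,k):
            X=ray(im,c[i],z)
            if st[i,4]>=3 and np.hypot(X[0]-492,X[1]-140)<110: print(cam,nm,st[i,4],c[i].round(1),X.round(1))
E
python3 meas.py a
```

```text
time_s: 6.32
ee_pos: [537.4, 129.2, 65.7]
tool_rot: [-0.0, 0.117, 0.993, 0.0]
force: [-0.1, 0.5, -0.5]
gripper_width: 0.256
grip_force: 0.0
yaw 166.6 [537.4 129.2  65.7] [ 0.33  0.86 -1.    1.88  0.91  0.94  0.23] [-0.1  0.5 -0.5]
wrist red 83 [300.5  45. ] [445.6 158.8  56. ]
wrist orange 1463 [514.2 154.3] [510.6 237.4  70. ]
wrist brass 1158 [201.  100.9] [458.7 113.5  70. ]
wrist brass 1170 [383.5 122.8] [484.6 184.9  70. ]
wrist brass 882 [276.2 262. ] [536.5 126.1  70. ]
top red 9 [249.3 238. ] [414.2 154.1  56. ]
top orange 55 [213.2 193.1] [508.5 235.7  70. ]
top brass 4 [223.8 175.2] [549.  214.6  70. ]
top brass 4 [224.5 181.2] [535.6 212.3  70. ]
top brass 3 [215.3 184.7] [527.3 232.   70. ]
top brass 3 [221.  186.3] [524.  219.4  70. ]
top brass 3 [265.3 186.7] [526.3 122.7  70. ]
top brass 50 [235.5 205.8] [481.9 185.9  70. ]
top brass 60 [269.5 218.9] [455.6 111.4  70. ]
```

View pics/awrist.png

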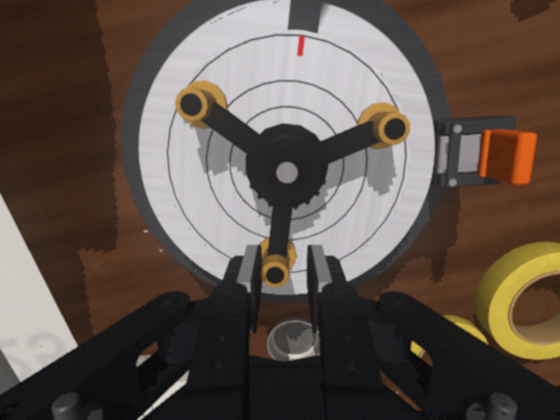

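The plate's notch is at about 160.3° and the pin at about 169.6°, so I turn 9.5° more.

```bash
python3 -m creep '[[190,0.0002,0.004,0,0,0,-5],[190,0.0002,0.0036,0,0,0,-4.5],[190,0,0,0,0,0,0],[190,0,0,0,0,0,0]]'
python3 meas.py b; python3 - <<'E'
import cv2
a=cv2.imread("pics/bwrist.png")[0:200,120:460]; cv2.imwrite("pics/bc.png",cv2.resize(a,None,fx=2.3,fy=2.3,interpolation=cv2.INTER_CUBIC))
E
```

```text
time_s: 6.92
ee_pos: [538.6, 136.3, 65.8]
tool_rot: [-0.0, 0.035, 0.999, -0.0]
force: [-0.3, -0.1, 0.4]
gripper_width: 0.259
grip_force: 0.0
yaw 176.0 [538.6 136.3  65.8] [ 0.33  0.88 -1.03  1.87  0.93  0.96  0.37] [-0.3 -0.1  0.4]
wrist red 21 [304.2   0.9] [426.6 152.6  56. ]
wrist red 87 [302.8  45.6] [443.5 151.1  56. ]
wrist orange 1337 [506.9 191. ] [510.5 237.3  70. ]
wrist brass 315 [303.   13.7] [434.7 150.9  70. ]
wrist brass 1160 [202.7 100. ] [463.2 108.3  70. ]
wrist brass 1164 [384.6 124.1] [477.9 182.8  70. ]
wrist brass 3 [129.3 206.3] [506.3  69.   70. ]
wrist brass 890 [275.9 262.1] [538.2 132.7  70. ]
wrist brass 242 [313.  338.6] [582.5 148.4  70. ]
top red 10 [249.4 238.1] [413.9 153.9  56. ]
top orange 55 [213.2 193.1] [508.5 235.7  70. ]
top brass 3 [220. 171.] [558.2 223.3  70. ]
top brass 3 [262.7 185.7] [528.4 128.6  70. ]
top brass 4 [301.2 187.8] [526.4  44.2  70. ]
top brass 56 [236.2 208.9] [475.2 184.1  70. ]
top brass 59 [272.1 216.9] [460.1 106.   70. ]
top brass 12 [250.2 232.8] [424.1 151.9  70. ]
```

View pics/bc.png

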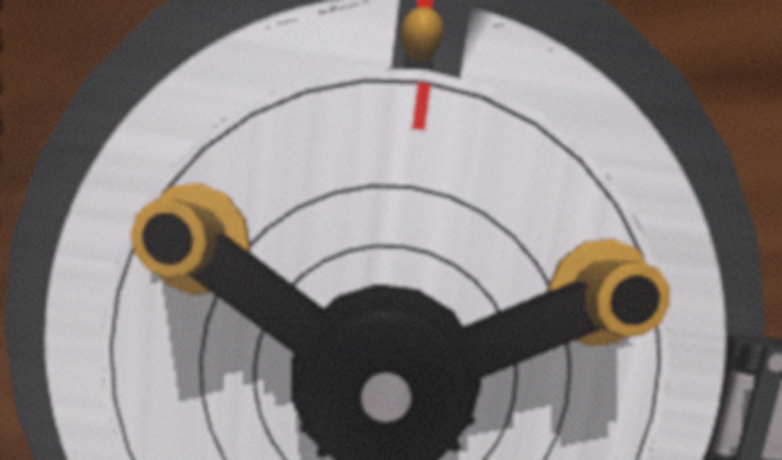

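The notch spans about 398–468 in the crop with the pin at 422. The notch therefore needs about 2 mm more anticlockwise, roughly 1.6°.

```bash
python3 -m creep '[[190,0,0.0013,0,0,0,-1.6],[190,0,0,0,0,0,0],[190,0,0,0,0,0,0]]'
python3 meas.py c | grep wrist; python3 - <<'E'
from h import *; import cv2
im=pickle.load(open("cwrist.pkl","rb"))["color"]
for r in (10,15,20): print(r,im[r,280:335].max(axis=1).tolist())
E
```

```text
time_s: 7.4
ee_pos: [538.8, 137.7, 65.7]
tool_rot: [-0.0, 0.019, 1.0, 0.0]
force: [0.2, -1.4, 1.1]
gripper_width: 0.254
grip_force: 0.4
wrist red 22 [309.5   1.1] [426.5 152.6  56. ]
wrist red 88 [303.1  45.1] [443.1 149.6  56. ]
wrist orange 3 [310.   3.] [431.  151.7  70. ]
wrist orange 1317 [504.9 197.5] [510.6 237.3  70. ]
wrist brass 315 [307.4  14. ] [434.7 150.7  70. ]
wrist brass 1166 [202.6  99.5] [464.2 107.3  70. ]
wrist brass 1160 [384.8 124.2] [476.8 182.3  70. ]
wrist brass 866 [275.6 262. ] [538.5 133.9  70. ]
wrist brass 417 [310.3 338.9] [582.4 149.7  70. ]
10 [212, 210, 208, 211, 210, 211, 210, 209, 211, 213, 209, 201, 157, 94, 72, 71, 75, 74, 72, 84, 115, 140, 151, 161, 163, 171, 174, 185, 189, 192, 182, 174, 170, 159, 150, 136, 111, 80, 70, 66, 69, 69, 68, 80, 101, 117, 131, 141, 151, 164, 173, 184, 197, 202, 204]
15 [211, 211, 209, 212, 213, 212, 212, 212, 213, 213, 207, 174, 115, 75, 74, 73, 76, 73, 75, 85, 95, 106, 114, 122, 132, 139, 141, 140, 137, 141, 136, 138, 130, 123, 110, 100, 86, 74, 68, 69, 67, 69, 83, 113, 142, 151, 162, 174, 182, 194, 202, 205, 205, 205, 204]
20 [211, 213, 212, 213, 210, 210, 211, 212, 212, 211, 192, 145, 89, 74, 76, 76, 78, 73, 72, 77, 81, 78, 83, 88, 87, 92, 95, 93, 94, 92, 91, 85, 83, 78, 75, 73, 69, 75, 72, 71, 71, 79, 123, 157, 177, 187, 196, 207, 208, 211, 210, 210, 208, 210, 209]
```

The notch is 292–323 px and the pin centre is 308, so they are aligned. I back off, lift clear, shut the fingers and go over the hub.

```bash
python3 -m creep '[[190,0,-0.003,0,0,0,0],[190,0,0,-0.02,0,0,0],[190,0,0,-0.03,0,0,0],[255,0.023,0.002,0,0,0,0],[255,0.023,0.002,0,0,0,0],[255,0,0,0,0,0,0],[255,0,0,0,0,0,0],[255,0,0,0.015,0,0,0],[255,0,0,0.015,0,0,0],[255,0,0,0,0,0,0]]'
python3 meas.py d | egrep "yaw|wrist"
```

```text
time_s: 8.75
ee_pos: [492.1, 140.3, 84.2]
tool_rot: [-0.001, 0.019, 1.0, -0.0]
force: [-0.1, -0.3, 0.4]
gripper_width: 0.001
grip_force: 0.0
yaw 177.9 [492.1 140.3  84.2] [ 0.35  0.81 -1.07  1.97  0.91  0.94  0.34] [-0.1 -0.3  0.4]
wrist red 142 [304.8  98.2] [417.8 153.7  56. ]
wrist red 47 [297.9 149.7] [443.4 149.6  56. ]
wrist orange 1013 [463.3 270.2] [509.6 236.7  70. ]
wrist brass 178 [302.  119.8] [427.8 151.4  70. ]
wrist brass 924 [215.2 193.3] [462.  106.9  70. ]
wrist brass 897 [365.7 212.5] [474.9 182.9  70. ]
wrist brass 35 [282.3 337.6] [549.3 137.4  70. ]
```

View pics/dwrist.png

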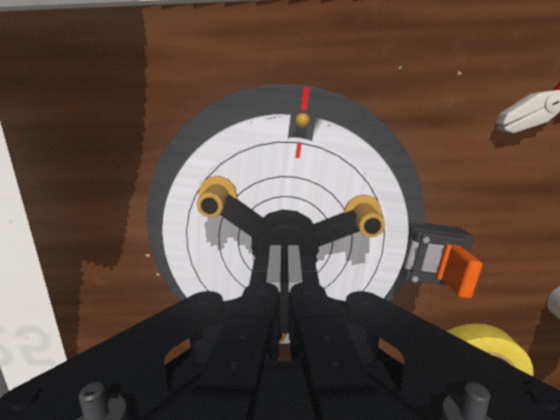

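The shut fingertips stand over the hub and the pin is still in the middle of the notch at (302,120). Now I press.

```bash
python3 -m creep '[[255,0,0,0.006,0,0,0],[255,0,0,0.004,0,0,0],[255,0,0,0.003,0,0,0],[255,0,0,0.003,0,0,0],[255,0,0,0.002,0,0,0],[255,0,0,0.001,0,0,0],[255,0,0,0,0,0,0]]'
```

```text
time_s: 9.72
ee_pos: [492.9, 140.5, 66.7]
tool_rot: [0.0, 0.019, 1.0, 0.0]
force: [-0.2, -1.4, 2.1]
gripper_width: -0.006
grip_force: 0.9
```

```bash
python3 -m creep '[[255,0,0,0.0015,0,0,0],[255,0,0,0.0015,0,0,0],[255,0,0,0,0,0,0]]'; python3 -m creep '[[255,0,0,0.001,0,0,0],[255,0,0,0.001,0,0,0],[255,0,0,0,0,0,0]]'
```

```text
time_s: 10.1
ee_pos: [493.0, 140.5, 64.5]
tool_rot: [0.0, 0.019, 1.0, -0.0]
force: [-5.2, -4.5, 22.1]
gripper_width: 0.0
grip_force: 11.4
time_s: 10.48
ee_pos: [493.1, 140.7, 64.0]
tool_rot: [0.001, 0.019, 1.0, -0.001]
force: [-14.8, -11.3, 61.8]
gripper_width: 0.001
grip_force: 31.5
```

The hub top has bottomed out at 64 mm under 62 N, so the plate is seated. I lift, go outside the tab at radius about 131 mm, and lower.

```bash
python3 -m creep '[[255,0,0,-0.01,0,0,0],[255,0,0,-0.04,0,0,0],[255,-0.006,0.043,0,0,0,0],[255,-0.006,0.043,0,0,0,0],[255,-0.006,0.043,0,0,0,8],[255,0,0,0,0,0,0]]'
python3 meas.py e 48 | egrep "yaw|wrist"
```

```text
time_s: 11.22
ee_pos: [515.1, 272.4, 112.0]
tool_rot: [0.0, 0.088, 0.996, 0.001]
force: [-1.2, 0.7, 0.3]
gripper_width: -0.001
grip_force: 0.0
yaw 169.9 [515.1 272.4 112. ] [ 0.09  0.83 -1.04  1.78  0.83  1.04  0.12] [-1.2  0.7  0.3]
wrist red 114 [71.5 98.7] [418.5 158.5  48. ]
wrist red 31 [ 70.5 142.4] [443.4 148.5  48. ]
wrist orange 694 [226.  230.6] [511.  237.5  70. ]
wrist brass 168 [ 69.4 117.4] [429.9 162.1  62. ]
wrist brass 851 [136.9 188.9] [477.6 187.7  62. ]
wrist brass 553 [ 12.3 186. ] [462.5 113.1  62. ]
wrist brass 621 [ 92.3 289.7] [539.8 136.9  62. ]
```

View pics/ewrist.png

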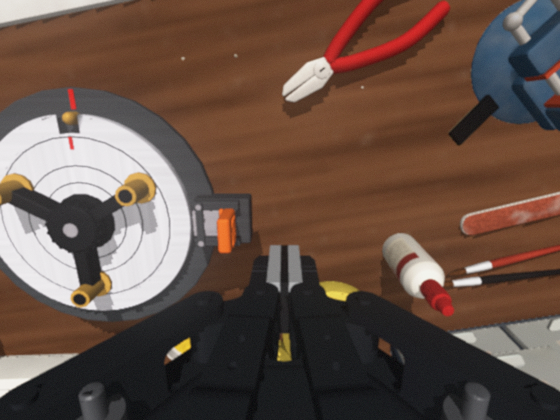

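The pin sits in the notch at (69,118). The tab at (226,231) is in line with the fingers, with the bottle and cutter clear. I lower and push inward.

```bash
python3 -m creep '[[255,0,0,0.025,0,0,0],[255,0,0,0.025,0,0,0],[255,0,-0.006,0,0,0,0],[255,0,-0.006,0,0,0,0],[255,0,0,0,0,0,0]]';python3 -m creep '[[255,0,-0.003,0,0,0,0],[255,0,-0.003,0,0,0,0],[255,0,0,0,0,0,0]]'; python3 -m creep '[[255,0,-0.003,0,0,0,0],[255,0,-0.003,0,0,0,0],[255,0,0,0,0,0,0]]'
```

```text
time_s: 11.95
ee_pos: [514.0, 256.3, 62.3]
tool_rot: [0.0, 0.089, 0.996, 0.0]
force: [0.3, 0.4, 0.0]
gripper_width: 0.001
grip_force: 0.0
time_s: 12.32
ee_pos: [512.7, 250.8, 61.9]
tool_rot: [0.0, 0.089, 0.996, 0.0]
force: [0.5, 0.2, -0.1]
gripper_width: -0.004
grip_force: 0.2
time_s: 12.7
ee_pos: [511.4, 244.6, 61.7]
tool_rot: [-0.0, 0.089, 0.996, -0.0]
force: [-0.8, -0.2, -0.3]
gripper_width: -0.002
grip_force: 0.0
```

```bash
python3 -m creep '[[255,0,-0.003,0,0,0,0],[255,0,-0.003,0,0,0,0],[255,0,0,0,0,0,0]]'; python3 meas.py f 48 | egrep "orange"
```

```text
time_s: 13.08
ee_pos: [510.8, 241.8, 62.3]
tool_rot: [0.0, 0.088, 0.996, 0.003]
force: [4.4, 16.2, -6.3]
gripper_width: 0.001
grip_force: 8.4
wrist orange 842 [246.  260.4] [505.1 225.4  70. ]
```

```bash
python3 -m creep '[[255,0,-0.002,0,0,0,0],[255,0,0,0,0,0,0]]'; python3 -m creep '[[255,0,0.01,0,0,0,0],[255,0,0.02,0,0,0,0],[255,0,0.005,-0.04,0,0,0],[255,0,0,-0.03,0,0,0],[255,0,0,0,0,0,0]]'; python3 meas.py g 48 | egrep "wrist"
```

```text
time_s: 13.42
ee_pos: [510.6, 241.4, 62.6]
tool_rot: [0.001, 0.088, 0.996, 0.004]
force: [7.4, 24.0, -8.0]
gripper_width: -0.002
grip_force: 12.6
time_s: 14.05
ee_pos: [516.9, 273.0, 133.6]
tool_rot: [0.001, 0.088, 0.996, 0.001]
force: [-0.5, -1.9, 0.5]
gripper_width: 0.001
grip_force: 0.0
wrist red 95 [89.1 96.7] [418.3 158.1  48. ]
wrist red 22 [ 88.4 136.6] [443.4 148.5  48. ]
wrist orange 573 [212.4 216.4] [508.9 225.8  70. ]
wrist brass 135 [ 87.5 113.8] [429.8 161.3  62. ]
wrist brass 683 [149.  179.1] [477.8 187.5  62. ]
wrist brass 618 [ 30.2 178.7] [463.5 108.5  62. ]
wrist brass 504 [107.7 271.8] [539.8 137.1  62. ]
```

View pics/gwrist.png

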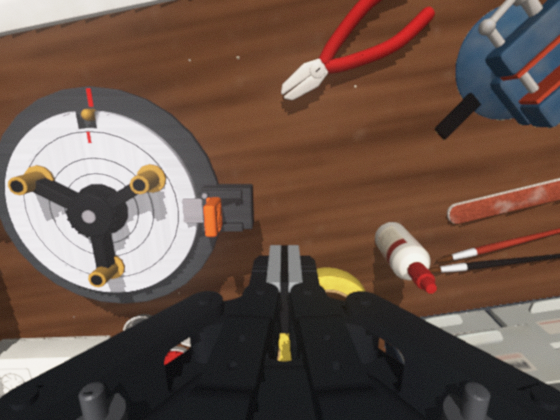

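The tongue now lies over the plate's rim at about (193,210). The tab moved in by about 12 mm, from y 237.5 to 225.8, and the notch is on the pin. I hand the job in.

```bash
python3 -c "
from plant import robot;print(robot.sign_off())"
```

```text
the job is handed in; nothing more can be done
None
```

The plate is turned with its notch over the pin and pressed onto its seat, the rim catch is pushed in over its edge (about 12 mm by the camera), and the job is handed in; the sign-off returned no verdict.

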